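# Turn the stacked bread tote round and nest it home

## Robot

A 6-joint arm with a two-finger parallel gripper is mounted at the origin on the work surface. World frame = base frame: x ahead of the robot, y to its left, z up, the work surface at z = 0. Lengths are in mm, angles in rad, forces in N, time in s.
With the tool pointing down it reaches from about 400 to 925 mm from the base axis. Payload 12.5 kg.
Tool frame: the origin (TCP) lies on the front face of the gripper's body, between the roots of the fingers; the fingertips stand 78 mm ahead of it and the grasp point (between the pads) lies 59 mm ahead of it (env.nose_length is the distance from the TCP to the fingertips, in mm); z points along the fingers, y is the line along which they close (so a half turn about z gives the same grasp; the last joint's range is limited). The gripper opens to 95 mm and grips with 3 to 60 N. Pads are 20 mm wide; open, the fingers measure 119 mm over their backs; the gripper's body (75 mm by 180 mm) begins 59 mm behind the grasp point.
Start: joints at [1.052, 0.491, 1.559, -0, 1.092, -0.106], TCP at [250.717, 572.52, 292.261] pointing down, gripper open.
Joint ranges: [-3.1, 3.1], [-0.84, 2.19], [0.05, 2.79], [-1.13, 4.28], [0.06, 2.93], [-2.69, 2.69]. Speed limits (rad/s): [2.22, 2.22, 2.79, 3.14, 3.14, 3.14].

## Interface

Orientations are given as [roll, pitch, yaw] about the fixed x, y, z axes, in that order (R = Rz(yaw) Ry(pitch) Rx(roll)).
In Python, from cell import env gives the robot as it stands.
- The arm moves only by the tool jog_arm, never from a script. Its argument "motion" is a list of rows, each a list of 7 numbers: the turn, a rotation vector about the tool's x, y, z in degrees, then the shift along the tool's x, y, z in mm, then the finger opening in mm, from 0 to 95.1. In form: [[wx, wy, wz, x, y, z, hand], ...]. A call has 1 to 10 rows; each row shifts and turns the commanded pose from where the row before left it, along the tool's axes as they then stand; what a row does not reach is not made up. A row lasts 1/8 s, in which the tool goes at most 62.5 mm and 10.7 degrees, less where a joint would pass 70% of its speed; a pose out of reach is approached as far as the arm can. A call is refused whole if a number of a shift passes 62.5 or a number of a turn 10.7, either way. A call with a gripper value outside its range is refused whole. The fingers move at their own pace and stop on an object; the grip force is fixed at half the most. Time passes only in rows, so rows that do not move let the fingers close. It gives the time, the measured TCP pose, the force, the opening and the grip force at its end, in the units of the state.
- env.state(): the state, without advancing time (a new reading comes with each control period).
- env.read_camera(name): name is "side" or "top" or "wrist"; returns a dict with "color" (420x560x3 uint8, red, green, blue), "z_map" (420x560 float32, mm along the optical axis (not along the pixel's ray), 0 where there is no reading), "camera_matrix" (3x3 intrinsics, pixels), "world_to_cam" (4x4, takes a point from world to camera coordinates). Camera axes: x right, y up, looking along -z (the intrinsics and any distortion apply to the point x, -y, -z); pixel columns grow to the right and rows downward; lengths in mm; the calibration is good to about 2 mm. A picture is of the moment at which its call begins.
- env.job_done(): hands the job in; it is judged then, once.
Trained networks look in the newest picture that a camera, given by its name, has taken for a name from the list of things; names that differ only in an ending like _2 or _b are one class to them, and where a whole thing is asked for, a point or a joint stands for the part that bears it (a point fixed in the world has none). Each returns a list of dicts, best first, with "score" (0 to 1); they miss things now and then, are a little off and sometimes report something else, mostly with a low value. They report only what shows in the picture. A call takes as long as a camera call.
- env.recognise(camera, thing): "location" ([column, row] in pixels, amid what is visible of it).
The state is a dict: "t": time; "joints": joint angles; "qvel": joint speeds; "tau": joint torques, N m; "eef_pos": TCP position; "tcp_rot": TCP orientation; "ft_force": force on the tool from outside, world axes, zero at the start; "moment": the same for the moment, N m; "opening": opening from 0.0 (shut) to 1.0 (fully open); "grip_force": force on a finger pad.
Only numpy, scipy, OpenCV 4.12 (cv2) and the standard library are available. Lean on these libraries where they do the work, as an engineer would, in place of code of your own. Each camera call takes 0.05 s, during which the arm holds its last target. There are 200 camera calls.

## Task

One empty bread tote is standing stacked on another, turned the wrong way to nest. Lift it off, turn it half a turn so that its lugs line up with the slots of the lower tote, lower it in, and press it gently past the spring clips, with no more than about 25 N, until both ends are fully home and it sits level. Let go of it, and leave the loaf, the jar and the price-card holder alone.

Things in the scene. Friction and masses are not known exactly. Their poses are not given: they have to be found in the camera images.
- tote: Loose grey stack-nest tote, about 0.42 kg, 184 x 254 mm over the rim lips (x by y), 60 mm high, tapering to 152 x 222 mm at the foot. Origin: centre of the underside, z up. Four round lugs 18 mm thick stand out low on its long sides, bottoms level with the foot: near pair on the +x side, far pair on the -x side. It starts stacked on the lower tote, turned half a turn.
- lower: Lower tote, same shape and axes, empty. Origin: centre of its underside. It cannot be lifted off its wire cradle, but its sprung deck sinks up to 42 mm straight down under a push and springs back. The same way round, the other tote goes in until its lugs rest on the slot sills: home, 33 mm above this origin. Turned half a turn it only stacks, 60 mm above.
- tote_handle (a point): Top centre of the tote's handle, 60 mm above its underside, level with the rim: a grip block 30 mm along x, 70 mm along y, with upright sides for 30 mm down, on a hollow base 43 mm wide. Take it from above, closing along the tote's x; about 60 mm is free on each side of the block.
- tote_near_pair (a point): Midway between the tote's near-pair lugs, which are at y = -40 and +40 mm; 88 mm from its centre along its +x, 9 mm above the foot. The lugs stand out to 92 mm from the centre.
- tote_far_pair (a point): Midway between the tote's far-pair lugs, which are at y = -85 and +85 mm; 88 mm from its centre along its -x, 9 mm above the foot. The rim of the short ends, 60 mm above the foot, runs from y = 117 to 127 mm on either side.
- lower_near_pair (a point): Midway between the lower tote's two near-pair slots (y = -40 and +40 mm), 88 mm from its centre along its +x, at the sill, 33 mm above its foot. Slots are 21.5 mm wide and open at the rim, 60 mm above the foot; the far pair is on the -x side at y = -85 and +85 mm. Nested, the two totes' x axes point the same way.
- lower_clip (a point): Spring clip in the middle of the lower tote's +y end, 48 mm above its foot; another at the -y end. They grip the entering tote, which by its own weight stays 5 to 14 mm too high. A push of some 10 to 24 N on the handle takes it down and the clips keep it there; if one end goes home first, a lighter push on the rim of the other short end finishes it.
- loaf: Bystander: brown oval loaf, about 110 x 200 x 100 mm, lying on the counter. Origin under its centre.
- jar: Bystander: jar with a lid, 72 mm diameter, 110 mm high. Origin under its centre.
- cardholder: Bystander: price-card holder, a steel foot of 60 mm diameter with a thin stem and a blank card of 90 x 60 mm on top, 108 mm high. Origin under its centre.

How it is judged (in metres and radians):
On the way, in this order (a step that is already met when the one before it is completed fails the run):
1. the tote is lifted clear of the lower tote (z of tote in the frame of lower above 0.075 m and contact force between tote and lower below 0.1 N), for 0.1 s.
2. the tote, turned half a turn, sits with its lugs in the lower tote's slots (x of tote_near_pair in the frame of lower above 0.07 m and z of tote in the frame of lower below 0.055 m and horizontal distance between tote and lower below 0.008 m), for 0.1 s.
At the end, for the whole second after the job is handed in: The tote is nested the same way round in the lower tote, its underside within about 3 mm of home (33 mm above the lower's), centred within 6 mm, level to 2 degrees, at rest and let go; bystanders where they were (15 mm) (z of tote in the frame of lower between 0.029 and 0.0365 m and x of tote_near_pair in the frame of lower above 0.07 m and horizontal distance between tote and lower below 0.006 m and angle between the z axis of tote and the z axis of lower, either way round below 0.035 rad and linear speed of tote below 0.02 m/s and angular speed of tote below 0.1 rad/s); the robot touches nothing.
It fails at once if the totes are pressed or knocked together with more than 48 N, the grip of the clips and the weight included (contact force between tote and lower above 48 N).
It fails at once if the loaf, the jar or the card holder is moved by more than 15 mm (distance of any of loaf, jar, cardholder from where it was at the start of the episode above 0.015 m).
It also fails if it takes over 69 s, if anything falls off the work surface, if the arm or the gripper's body presses on something with over 40 N, if the wrist force passes 120 N, or if a joint passes its speed limit or range.

## Working session

There is one attempt and no reset: what is moved stays moved. The work goes in short steps, Python scripts to look and compute and a tool call to move; the robot and the scene stay as the last step left them, time stands still between calls to the robot, and variables do not carry over. Pictures are saved under pics/ and viewed, at most 10 in all, crops included, and the job is handed in when it is done.

Besides the shell and the picture viewer there is one more tool, called after "Call:" by a JSON object that holds its "method" and its "body", one argument or row to a line. jog_arm: Moves the arm, as the interface text tells. Its arguments: {"type":"object","properties":{"motion":{"type":"array"}},"required":["motion"]}

```bash
mkdir -p pics
cat > h.py <<'E'
import numpy as np, cv2
from cell import env
def cloud(r):
    K=r["camera_matrix"]; z=r["z_map"].astype(float); h,w=z.shape
    u,v=np.meshgrid(np.arange(w),np.arange(h))
    p=np.stack([(u-K[0,2])/K[0,0]*z,-(v-K[1,2])/K[1,1]*z,-z,np.ones_like(z)],-1)
    P=p@np.linalg.inv(r["world_to_cam"]).T
    P[z<=0]=np.nan
    return P[...,:3]
E
python3 - <<'E'
from h import *
s=env.state(); print({k:np.round(v,3) for k,v in s.items()})
ims=[]
for c in ("top","side"):
    r=env.read_camera(c); P=cloud(r); ims.append(r["color"]); np.savez(f"{c}.npz",P=P,c=r["color"])
    print(c,np.round(np.linalg.inv(r["world_to_cam"])[:3,3]))
    for n in ("tote","lower","tote_handle","tote_near_pair","tote_far_pair","lower_near_pair","lower_clip","loaf","jar","cardholder"):
        for d in env.recognise(c,n)[:2]:
            x,y=[int(round(q)) for q in d["location"]]
            print(n,round(d["score"],2),x,y,np.round(P[min(y,419),min(x,559)]))
    cv2.imwrite(f"pics/{c}0.png",r["color"][...,::-1])
E
```

```text
{'t': np.float64(0.0), 'joints': array([ 1.052,  0.492,  1.559,  0.   ,  1.092, -0.106]), 'qvel': array([-0.001,  0.   , -0.001, -0.   , -0.   , -0.   ]), 'tau': array([ 3.0000e-03, -6.1265e+01, -2.5818e+01,  6.9000e-02,  4.8000e-02,
       -0.0000e+00]), 'eef_pos': array([250.634, 572.374, 291.63 ]), 'tcp_rot': array([-3.14 , -0.   ,  2.729]), 'ft_force': array([ 0.063,  0.23 , -0.01 ]), 'moment': array([ 0.037, -0.013, -0.049]), 'grip_force': np.float64(0.0), 'opening': np.float64(1.001)}
top [ 236.    6. 1530.]
tote 0.9 256 226 [525.  53. 174.]
lower 0.52 244 259 [434.  95. 111.]
tote_handle 0.81 252 226 [526.  66. 171.]
tote_near_pair 0.82 253 229 [517.  63. 170.]
tote_near_pair 0.73 385 200 [ 634. -383.   33.]
tote_far_pair 0.62 399 240 [ 481. -396.  111.]
tote_far_pair 0.61 255 230 [513.  57. 174.]
lower_near_pair 0.51 249 259 [434.  79. 111.]
lower_clip 0.22 240 259 [433. 107. 120.]
loaf 0.56 162 251 [468. 354. 100.]
jar 0.6 400 242 [ 474. -398.  115.]
cardholder 0.66 387 199 [ 644. -397.    9.]
side [ 401. 1117. 1254.]
tote 0.65 287 214 [524.  94. 177.]
lower 0.73 286 257 [513. 187.  98.]
tote_handle 0.67 286 215 [527.  96. 174.]
tote_near_pair 0.7 291 212 [514.  82. 174.]
tote_far_pair 0.57 287 214 [524.  94. 177.]
lower_near_pair 0.74 289 256 [504. 193. 112.]
lower_clip 0.71 285 215 [530.  94. 172.]
lower_clip 0.66 285 256 [515. 193. 111.]
loaf 0.61 290 324 [473. 403. 102.]
jar 0.8 317 138 [ 479. -379.   89.]
cardholder 0.53 277 149 [ 626. -392.   10.]
cardholder 0.43 314 138 [ 490. -381.   86.]
```

Run:
```python
import numpy as np,cv2
a=np.load("top.npz")["c"];b=np.load("side.npz")["c"]
A=cv2.resize(a[170:290,190:320],None,fx=3.0,fy=4.5*2/3);B=cv2.resize(b[150:300,210:370],None,fx=2.5,fy=2.4)
o=np.zeros((370,800,3),np.uint8);o[:360,:390]=A;o[:360,400:800]=B;cv2.imwrite("pics/crop.png",o[...,::-1])
P=np.load("top.npz")["P"]
m=(P[...,2]>140)&(P[...,2]<200)&(P[...,0]>380)&(P[...,0]<680)&(np.abs(P[...,1]-70)<200)
p=P[m];print(len(p),p.min(0),p.max(0),np.histogram(p[:,2],12))
p=p[p[:,2]>165]
r=cv2.minAreaRect(p[:,:2].astype(np.float32));print(r,np.median(p[:,2]))
```

```text
1957 [415.1366373  -71.05075669 140.01376682] [631.00563314 199.11719723 183.1202714 ] (array([128, 139, 137,  79,  63,  63,  58,  73, 227, 563, 380,  47]), array([140.01376682, 143.60597554, 147.19818425, 150.79039297,
       154.38260168, 157.9748104 , 161.56701911, 165.15922783,
       168.75143654, 172.34364526, 175.93585397, 179.52806269,
       183.1202714 ]))
((521.9976196289062, 63.12004852294922), (254.23240661621094, 189.42137145996094), 83.10551452636719) 174.60110837521665
```

View pics/crop.png

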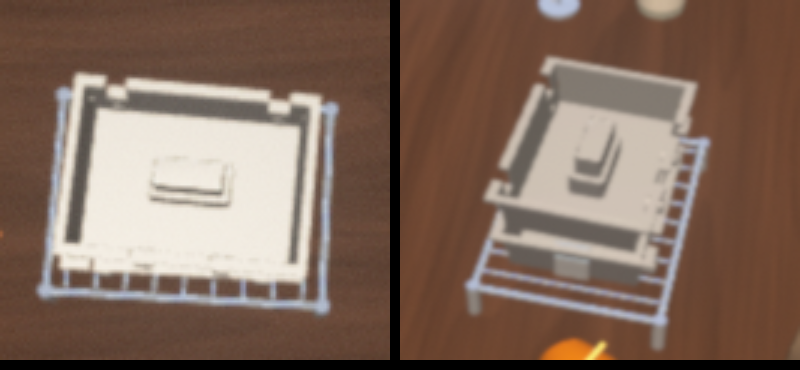

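View pics/top0.png

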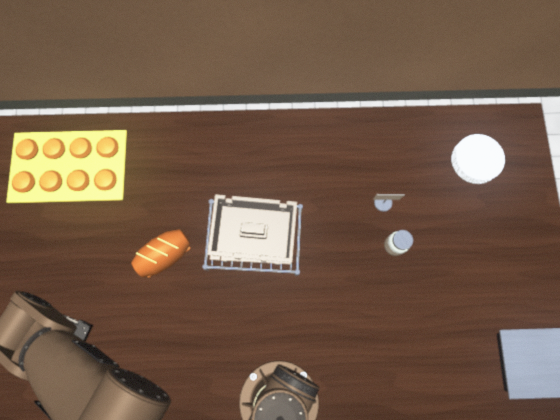

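The top view shows the tote stack at about px (253,230). The wide-spaced (far) lug notches of the upper tote face world +x, so its x axis points towards the robot. The long axis lies at about 83° and the centre is near (522, 63), with the rim at z≈174. The loaf is at px (160,253), the jar at (399,243) and the card holder at (387,200), all well clear.

Gripping along x would need J6 at 14° and then 194° or -166°, which is out of range. Gripping the 70 mm length along y needs J6 at -76° and then 104°, which is in range. I'm moving above the stack to look with the wrist camera.

Call:
{"method": "jog_arm", "body": {
  "motion": [
    [0,0,0,-45,-36,-6,95],
    [0,0,0,-45,-36,-6,95],
    [0,0,0,-45,-36,-6,95],
    [0,0,0,-45,-36,-6,95],
    [0,0,0,-45,-36,-6,95],
    [0,0,0,-45,-36,-6,95],
    [0,0,0,-45,-36,-6,95],
    [0,0,0,-45,-36,-6,95],
    [0,0,0,-45,-36,-6,95],
    [0,0,0,-45,-36,-6,95]
  ]
}}

```text
t: 2.35
eef_pos: [519.1, 60.4, 352.7]
tcp_rot: [3.141, 0.0, 2.729]
ft_force: [0.0, 1.8, 0.4]
opening: 0.998
grip_force: 0.0
```

Call:
{"method": "jog_arm", "body": {
  "motion": [
    [0,0,-8.35,0,0,-30,95],
    [0,0,-8.35,0,0,-30,95],
    [0,0,0,0,0,0,95],
    [0,0,0,0,0,0,95]
  ]
}}

```text
t: 2.85
eef_pos: [518.2, 62.3, 411.5]
tcp_rot: [-3.142, -0.001, 3.018]
ft_force: [0.2, 0.4, -0.2]
opening: 0.996
grip_force: 0.0
```

```bash
cat >> h.py <<'E'
def st():
    s=env.state(); print("t",round(float(s["t"]),2),"j",np.round(s["joints"],2),"p",np.round(s["eef_pos"],1),"rpy",np.round(np.degrees(s["tcp_rot"]),1),"F",np.round(s["ft_force"],1),"op",round(float(s["opening"])*95,1),"g",round(float(s["grip_force"]),1)); return s
E
python3 - <<'E'
from h import *
st()
r=env.read_camera("wrist");P=cloud(r);np.savez("w1.npz",P=P,c=r["color"])
cv2.imwrite("pics/w1.png",r["color"][...,::-1]); print(np.round(np.linalg.inv(r["world_to_cam"]),2))
m=(P[...,2]>165)&(P[...,2]<190)&(P[...,0]>380)&(P[...,0]<680)
n,l=cv2.connectedComponents(m.astype(np.uint8))
for i in range(1,n):
    p=P[l==i]
    if len(p)>150: print(len(p),np.round(np.median(p[:,2]),1),np.round(p.min(0)),np.round(p.max(0)),cv2.minAreaRect(p[:,:2].astype(np.float32)))
E
```

```text
t 2.85 j [-0.01  0.24  1.63  0.    1.27 -1.45] p [518.2  62.3 411.5] rpy [-180.    -0.   172.9] F [ 0.2  0.4 -0.2] op 94.6 g 0.0
[[ 1.2000e-01 -9.5000e-01 -2.9000e-01  4.3630e+02]
 [ 9.9000e-01  1.2000e-01  3.0000e-02  7.1990e+01]
 [ 0.0000e+00 -2.9000e-01  9.6000e-01  5.0283e+02]
 [ 0.0000e+00  0.0000e+00  0.0000e+00  1.0000e+00]]
3842 173.6 [415. -68. 165.] [577.  26. 177.] ((500.91448974609375, -21.182296752929688), (76.73222351074219, 163.14891052246094), 83.13402557373047)
1139 173.7 [427.  47. 165.] [447. 105. 176.] ((436.68084716796875, 76.13153839111328), (58.176673889160156, 13.230042457580566), 82.96749114990234)
4010 173.5 [436. 126. 165.] [618. 203. 177.] ((527.1920776367188, 154.936767578125), (76.86550903320312, 173.70994567871094), 83.10077667236328)
2477 173.6 [504.  30. 166.] [542. 102. 176.] ((523.0274047851562, 65.5870361328125), (69.85902404785156, 30.2354793548584), 82.82087707519531)
2387 173.4 [594. -19. 165.] [625. 129. 176.] ((609.5833129882812, 55.16640853881836), (148.54676818847656, 14.758609771728516), 83.45480346679688)
```

View pics/w1.png

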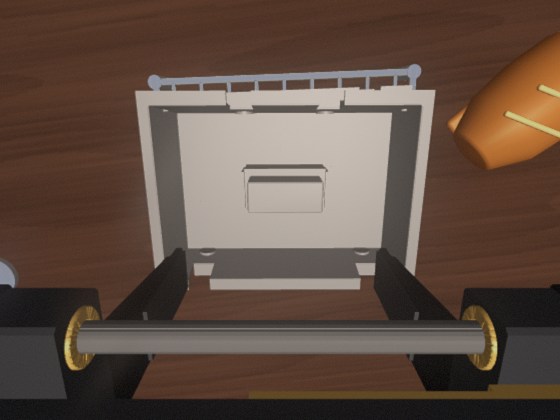

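The wrist view shows the handle at px (285,195), measured as 70x30 mm, centred at (523, 65.5), top z 173.6 and yaw 83°. The near pair (close notches, at the top of the picture) faces world -x. I'll go down and grip along tote y.

Call:
{"method": "jog_arm", "body": {
  "motion": [
    [0,0,0,-4.5,3.5,40,95],
    [0,0,0,0,0,45,95],
    [0,0,0,0,0,40,95],
    [0,0,0,0,0,30,95],
    [0,0,0,0,0,20,95],
    [0,0,0,0,0,10,95],
    [0,0,0,0,0,0,95]
  ]
}}

```text
t: 3.78
eef_pos: [523.2, 65.2, 226.7]
tcp_rot: [-3.142, -0.001, 3.02]
ft_force: [0.0, 0.8, -0.2]
opening: 1.003
grip_force: 0.0
```

Call:
{"method": "jog_arm", "body": {
  "motion": [
    [0,0,0,0,0,0,75],
    [0,0,0,0,0,0,65],
    [0,0,0,0,0,0,55],
    [0,0,0,0,0,0,55],
    [0,0,0,0,0,0,55]
  ]
}}

```text
t: 4.4
eef_pos: [523.5, 65.1, 227.4]
tcp_rot: [3.142, 0.0, 3.02]
ft_force: [0.3, -0.1, 1.7]
opening: 0.733
grip_force: 30.0
```

Call:
{"method": "jog_arm", "body": {
  "motion": [
    [0,0,0,0,0,-5,55],
    [0,0,0,0,0,-15,55],
    [0,0,0,0,0,-25,55],
    [0,0,0,0,0,-30,55],
    [0,0,0,0,0,-30,55],
    [0,0,0,0,0,-30,55],
    [0,0,0,0,0,-15,55],
    [0,0,0,0,0,0,55]
  ]
}}

```text
t: 5.4
eef_pos: [523.3, 65.2, 377.9]
tcp_rot: [3.141, 0.001, 3.02]
ft_force: [0.1, -0.8, -4.8]
opening: 0.734
grip_force: 30.0
```

Call:
{"method": "jog_arm", "body": {
  "motion": [
    [0,0,4,0,0,0,55],
    [0,0,8,0,0,0,55],
    [0,0,10,0,0,0,55],
    [0,0,10,0,0,0,55],
    [0,0,10,0,0,0,55],
    [0,0,10,0,0,0,55],
    [0,0,10,0,0,0,55],
    [0,0,10,0,0,0,55],
    [0,0,10,0,0,0,55],
    [0,0,10,0,0,0,55]
  ]
}}

```text
t: 6.65
eef_pos: [523.1, 65.2, 375.8]
tcp_rot: [-3.139, 0.0, 1.409]
ft_force: [-0.4, 0.0, -3.9]
opening: 0.737
grip_force: 30.0
```

Call:
{"method": "jog_arm", "body": {
  "motion": [
    [0,0,10,0,0,0,55],
    [0,0,10,0,0,0,55],
    [0,0,10,0,0,0,55],
    [0,0,10,0,0,0,55],
    [0,0,10,0,0,0,55],
    [0,0,10,0,0,0,55],
    [0,0,10,0,0,0,55],
    [0,0,10,0,0,0,55],
    [0,0,8,0,0,0,55],
    [0,0,0,0,0,0,55]
  ]
}}

```text
t: 7.9
eef_pos: [523.2, 65.1, 376.0]
tcp_rot: [3.141, 0.002, -0.12]
ft_force: [0.4, 0.8, -4.4]
opening: 0.733
grip_force: 30.0
```

Call:
{"method": "jog_arm", "body": {
  "motion": [
    [0,0,0,0,20,0,55],
    [0,0,0,0,40,0,55],
    [0,0,0,0,50,0,55],
    [0,0,0,0,50,0,55],
    [0,0,0,0,50,0,55],
    [0,0,0,0,30,0,55],
    [0,0,0,0,10,0,55],
    [0,0,0,0,0,0,55],
    [0,0,0,0,0,0,55]
  ]
}}

```text
t: 9.02
eef_pos: [493.3, -182.0, 377.1]
tcp_rot: [-3.141, 0.0, -0.12]
ft_force: [-0.5, -0.1, -4.6]
opening: 0.738
grip_force: 30.0
```

Run:
```python
from h import *
st()
for c in ("top","side","wrist"):
    r=env.read_camera(c);P=cloud(r);np.savez(c+"2.npz",P=P,c=r["color"])
    cv2.imwrite(f"pics/{c}2.png",r["color"][...,::-1])
    if c=="wrist": continue
    m=(P[...,2]>104)&(P[...,2]<126)&(P[...,0]>400)&(P[...,0]<660)&(np.abs(P[...,1]-65)<150)
    p=P[m]; print(c,len(p),np.median(p[:,2]),cv2.minAreaRect(p[:,:2].astype(np.float32)))
a=np.load("top2.npz")["c"][170:290,190:370];b=np.load("side2.npz")["c"][130:300,210:370]
o=np.zeros((400,800,3),np.uint8);o[:280,:420]=cv2.resize(a,(420,280));o[:400,424:800]=cv2.resize(b,(376,400));cv2.imwrite("pics/crop2.png",o[...,::-1])
```

```text
t 9.03 j [-0.48  0.27  1.68  0.    1.19  1.21] p [ 493.3 -182.   377.1] rpy [-180.     0.    -6.9] F [-0.5 -0.1 -4.6] op 70.1 g 30.0
top 1227 114.33738343418804 ((520.8234252929688, 67.22490692138672), (254.78277587890625, 189.5713653564453), 85.06513214111328)
side 1248 114.59699479604842 ((524.12109375, 68.24638366699219), (262.6339416503906, 189.13232421875), 85.03046417236328)
```

View pics/crop2.png

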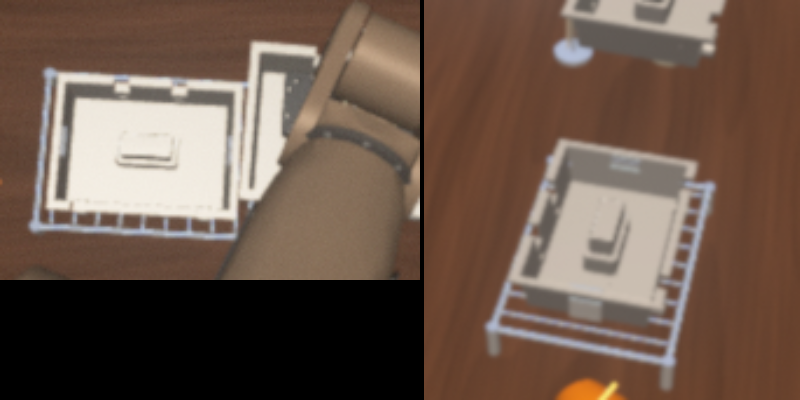

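View pics/wrist2.png

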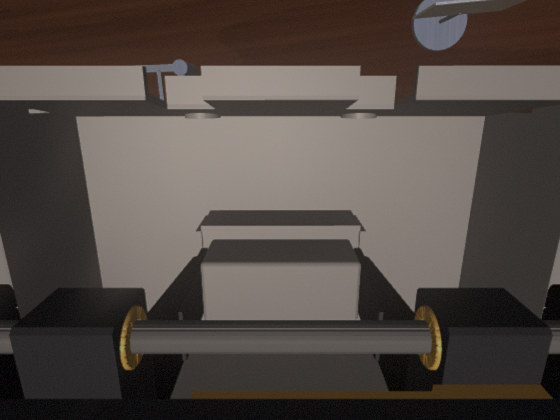

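The lower tote sits at yaw ≈-5° (against -7° for the upper tote), with its near slots facing world +x at crop px (122,85) and (180,90). The held tote's far notches now face -x, so its orientation is right. Next is a precise fit of both poses with the same cameras.

```bash
cat > fit.py <<'E'
from h import *
from scipy.optimize import least_squares
def fit(P,z0,c0,yaw,tol=6,lim=None,verbose=True):
    """fit rim+handle centre lines of tote, robust, yaw deg of x axis"""
    p=P.reshape(-1,3); p=p[np.abs(p[:,2]-z0)<tol][:,:2]
    a=np.array([c0[0],c0[1],np.radians(yaw)])
    for it in range(8):
        c,s=np.cos(a[2]),np.sin(a[2]); R=np.array([[c,s],[-s,c]]); q=(p-a[:2])@R.T
        ax,ay=np.abs(q[:,0]),np.abs(q[:,1])
        out={}
        h=(ax<19)&(ay<42); out["h"]=q[h].mean(0); 
        for k,sg in (("+y",1),("-y",-1)):
            m=(sg*q[:,1]>109)&(sg*q[:,1]<134)&(ax<75); out[k]=(np.polyfit(q[m,0],q[m,1],1),m.sum()) if m.sum()>20 else None
        for k,sg in (("+x",1),("-x",-1)):
            m=(sg*q[:,0]>76)&(sg*q[:,0]<99)&(ay<115); out[k]=(np.polyfit(q[m,1],q[m,0],1),m.sum()) if m.sum()>20 else None
        sl=[(-out[k][0][0],out[k][1]) for k in ("+x","-x") if out[k]]+[(out[k][0][0],out[k][1]) for k in ("+y","-y") if out[k]]
        dyaw=np.sum([u*n for u,n in sl])/np.sum([n for _,n in sl]); a[2]+=dyaw*.8
        dy=np.mean([out[k][0][1] for k in ("+y","-y")]) if out["+y"] and out["-y"] else out["h"][1]
        dx=np.mean([out[k][0][1] for k in ("+x","-x")]) if out["+x"] and out["-x"] else out["h"][0]
        a[:2]+=R.T@[.5*dx+.5*out["h"][0],.5*dy+.5*out["h"][1]]
    if verbose:
        print("pose",np.round(a[:2],1),"yaw",round(np.degrees(a[2]),2),"handle resid",np.round(out["h"],2),{k:(np.round(v[0],3).tolist(),int(v[1])) for k,v in out.items() if k!="h" and v})
    return a
E
python3 - <<'E'
from fit import *
for n,z,y in (("top",174,-7),("side",174,-7),("w1",173.6,-7),("top2",114,-5),("side2",114,-5)):
    print(n); fit(np.load(n+".npz")["P"],z,(522,65),y)
# held tote in wrist picture now / side
P=np.load("wrist2.npz")["P"]; p=P.reshape(-1,3)
p=p[(np.abs(p[:,0]-493)<110)&(np.abs(p[:,1]+182)<150)]; print("wrist heights",np.histogram(p[:,2],bins=np.arange(250,345,6)))
print("side2 held"); fit(np.load("side2.npz")["P"],323,(493,-182),-7,8)
E
```

```text
top
pose [521.   62.9] yaw -6.97 handle resid [-0.   -0.15] {'+y': ([0.002, 121.258], 182), '-y': ([-0.001, -120.953], 178), '+x': ([0.001, 87.365], 274), '-x': ([-0.0, -87.359], 259)}
side
pose [524.4  67.8] yaw -6.99 handle resid [-0.12  0.83] {'+y': ([-0.0, 120.247], 202), '-y': ([-0.003, -121.909], 199), '+x': ([-0.002, 87.414], 236), '-x': ([-0.001, -87.174], 213)}
w1
pose [522.5  65.7] yaw -6.87 handle resid [-0.16  0.03] {'+y': ([0.001, 120.747], 2241), '-y': ([-0.003, -120.801], 2111), '+x': ([-0.001, 87.098], 2182), '-x': ([-0.0, -86.785], 3463)}
top2
pose [520.   67.1] yaw -4.88 handle resid [-0.14  0.32] {'+y': ([-0.001, 120.167], 179), '-y': ([0.001, -120.801], 175), '+x': ([0.0, 87.603], 248), '-x': ([-0.001, -87.326], 228)}
side2
pose [523.7  72. ] yaw -4.83 handle resid [0.01 1.11] {'+y': ([0.003, 119.351], 195), '-y': ([0.001, -121.567], 212), '+x': ([-0.002, 87.301], 233), '-x': ([0.005, -87.315], 205)}
wrist heights (array([    0,     0, 52542,  5002,  5617,  6025,  6506, 10881,  5499,
        6037,  6140,  5959, 25689,   584,   613]), array([250, 256, 262, 268, 274, 280, 286, 292, 298, 304, 310, 316, 322,
       328, 334, 340]))
side2 held
pose [ 496.1 -147. ] yaw -6.61 handle resid [-1.83 -0.  ] {'+x': ([-0.004, 88.738], 202), '-x': ([0.005, -85.08], 169)}
```

Run:
```python
from h import *
yaw=np.radians(-6.9);R=np.array([[np.cos(yaw),np.sin(yaw)],[-np.sin(yaw),np.cos(yaw)]])
for n in ("side2","wrist2","top2"):
    p=np.load(n+".npz")["P"].reshape(-1,3); q=(p[:,:2]-[493.3,-182])@R.T; z=p[:,2]
    ok=np.abs(z-325)<9
    for k,m in (("+x",(q[:,0]>76)&(q[:,0]<99)&(abs(q[:,1])<115)),("-x",(q[:,0]<-76)&(q[:,0]>-99)&(abs(q[:,1])<115)),("+y",(q[:,1]>109)&(q[:,1]<134)&(abs(q[:,0])<75)),("-y",(q[:,1]<-109)&(q[:,1]>-134)&(abs(q[:,0])<75)),("h",(abs(q[:,0])<19)&(abs(q[:,1])<42))):
        m=m&ok
        if m.sum()>15: print(n,k,m.sum(),"mean",np.round(q[m].mean(0),1),"min",np.round(np.percentile(q[m],2,axis=0),1),"max",np.round(np.percentile(q[m],98,axis=0),1),"z",np.round(np.median(z[m]),1))
```

```text
side2 +x 197 mean [87.9  4.1] min [  81.7 -110.9] max [ 95.4 109.7] z 324.3
side2 -x 173 mean [-86.6   1.5] min [ -92.5 -109.6] max [-80.4 111.6] z 324.7
side2 +y 178 mean [ -1.2 122.7] min [-73.  114.3] max [ 70.4 129.6] z 324.4
side2 -y 102 mean [ -26.5 -119.4] min [ -73.6 -129.6] max [  71.3 -112.1] z 322.4
side2 h 37 mean [-5.3 32. ] min [-13.8   7.1] max [13.2 41.7] z 323.3
wrist2 +x 16579 mean [87.8  0.4] min [  81.4 -100.8] max [ 94.  100.8] z 323.3
wrist2 +y 2345 mean [ 18.  116.3] min [-10.3 114.7] max [ 52.7 120. ] z 320.1
wrist2 -y 2003 mean [  16.  -117.1] min [ -10.2 -120.5] max [  48.  -115.6] z 319.9
wrist2 h 11226 mean [ 3.5 -0.3] min [-12.  -37.1] max [15.5 36.8] z 323.3
top2 +x 141 mean [84.9 78.7] min [77.6  9.2] max [ 92.6 112.9] z 323.6
top2 -x 67 mean [-89.5 -12.8] min [ -95.5 -114.7] max [-83.9 114.7] z 324.6
top2 +y 219 mean [ -0.9 118.9] min [-71.6 113.4] max [ 71.9 124.2] z 324.4
top2 -y 200 mean [ -20.  -123.5] min [ -72.  -129.6] max [  39.8 -117.9] z 323.8
```

Call:
{"method": "jog_arm", "body": {
  "motion": [
    [0,0,0,0,-20,0,55],
    [0,0,0,0,-40,0,55],
    [0,0,0,0,-50,0,55],
    [0,0,0,0,-50,0,55],
    [0,0,0,0,-50,0,55],
    [0,0,-1,0,-30,0,55],
    [0,0,-1.1,-1,-13,0,55],
    [0,0,0,0,0,50,55],
    [0,0,0,0,0,50,55],
    [0,0,0,0,0,0,55]
  ]
}}

```text
t: 10.42
eef_pos: [521.3, 68.3, 275.0]
tcp_rot: [3.141, 0.006, -0.085]
ft_force: [-0.2, -1.0, -3.4]
opening: 0.732
grip_force: 30.0
```

Call:
{"method": "jog_arm", "body": {
  "motion": [
    [0,0,0,0,0,20,55],
    [0,0,0,0,0,0,55],
    [0,0,0,0,0,0,55]
  ]
}}

```text
t: 10.8
eef_pos: [523.1, 68.2, 259.0]
tcp_rot: [-3.141, -0.002, -0.085]
ft_force: [-0.6, 0.3, -3.3]
opening: 0.733
grip_force: 30.0
```

Run:
```python
from fit import *
st()
for c in ("top","side"):
    r=env.read_camera(c);P=cloud(r);np.savez(c+"3.npz",P=P,c=r["color"])
b=np.load("side3.npz")["c"][130:300,210:370];a=np.load("top3.npz")["c"][170:290,190:320]
o=np.zeros((400,800,3),np.uint8);o[:369,:400]=cv2.resize(a,(400,369));o[:400,424:800]=cv2.resize(b,(376,400));cv2.imwrite("pics/crop3.png",o[...,::-1])
```

```text
t 10.8 j [0.   0.39 1.84 0.   0.91 1.66] p [523.1  68.2 259. ] rpy [-1.8e+02 -1.0e-01 -4.9e+00] F [-0.6  0.3 -3.3] op 69.6 g 30.0
```

View pics/crop3.png

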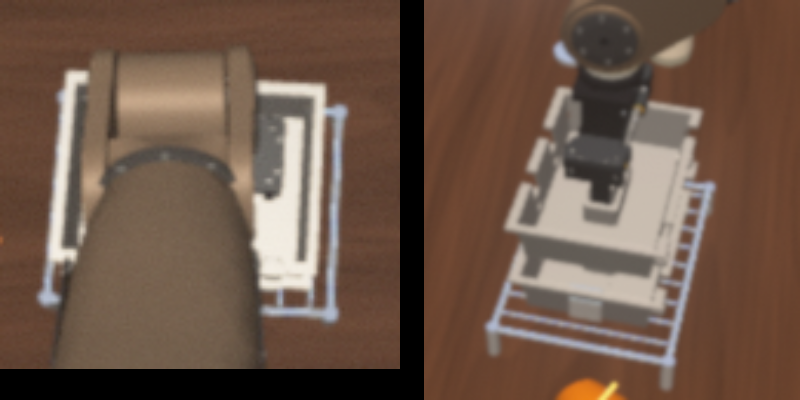

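The picture shows the held tote level, about 30 mm above the lower one and roughly aligned. I'll correct y by 1.3 mm, then compare edges with the lower tote's fit.

Call:
{"method": "jog_arm", "body": {
  "motion": [
    [0,0,0,-0.5,-1.3,15,55],
    [0,0,0,0,0,0,55],
    [0,0,0,0,0,0,55]
  ]
}}

```text
t: 11.28
eef_pos: [522.2, 69.7, 242.1]
tcp_rot: [-3.142, 0.0, -0.085]
ft_force: [1.0, -0.4, -4.7]
opening: 0.734
grip_force: 30.0
```

Run:
```python
from h import *
s=st(); yaw=np.radians(-4.87);R=np.array([[np.cos(yaw),np.sin(yaw)],[-np.sin(yaw),np.cos(yaw)]])
z0=s["eef_pos"][2]-53.5
for c,o in (("top",(520.0,67.1)),("side",(523.7,72.0))):
    r=env.read_camera(c);p=cloud(r).reshape(-1,3);q=(p[:,:2]-o)@R.T; z=p[:,2]; ok=np.abs(z-z0)<7
    for k,m,i in (("+x",(q[:,0]>76)&(q[:,0]<99)&(abs(q[:,1])<115),0),("-x",(q[:,0]<-76)&(q[:,0]>-99)&(abs(q[:,1])<115),0),("+y",(q[:,1]>109)&(q[:,1]<134)&(abs(q[:,0])<75),1),("-y",(q[:,1]<-109)&(q[:,1]>-134)&(abs(q[:,0])<75),1)):
        m=m&ok
        if m.sum()>15: print(c,k,m.sum(),"slope/mid",np.round(np.polyfit(q[m,1-i],q[m,i],1),3),"z",np.round(np.median(z[m]),1))
```

```text
t 11.28 j [0.01 0.41 1.86 0.   0.87 1.66] p [522.2  69.7 242.1] rpy [-180.     0.    -4.8] F [ 1.  -0.4 -4.7] op 69.7 g 30.0
top +x 93 slope/mid [-2.0000e-03  8.7375e+01] z 188.2
top -x 30 slope/mid [ 2.0000e-02 -8.4701e+01] z 188.6
top +y 197 slope/mid [-2.0000e-03  1.2075e+02] z 189.1
top -y 183 slope/mid [  -0.    -121.379] z 189.0
side +x 253 slope/mid [-0.    86.909] z 189.2
side -x 223 slope/mid [ 1.0000e-03 -8.7494e+01] z 189.9
side +y 208 slope/mid [3.00000e-03 1.19674e+02] z 189.5
side -y 78 slope/mid [ 4.00000e-03 -1.21962e+02] z 187.5
```

The alignment is within about 0.3 mm. I'll lower gently, watching the force.

Call:
{"method": "jog_arm", "body": {
  "motion": [
    [0,0,0,0,0,8,55],
    [0,0,0,0,0,5,55],
    [0,0,0,0,0,4,55],
    [0,0,0,0,0,3,55],
    [0,0,0,0,0,0,55]
  ]
}}

```text
t: 12.0
eef_pos: [522.1, 69.6, 222.0]
tcp_rot: [-3.142, 0.0, -0.085]
ft_force: [-0.4, 0.1, -4.3]
opening: 0.735
grip_force: 30.0
```

Call:
{"method": "jog_arm", "body": {
  "motion": [
    [0,0,0,0,0,2,55],
    [0,0,0,0,0,2,55],
    [0,0,0,0,0,2,55],
    [0,0,0,0,0,0,55]
  ]
}}

```text
t: 12.5
eef_pos: [522.1, 69.6, 216.1]
tcp_rot: [-3.142, 0.0, -0.085]
ft_force: [0.1, -0.6, -4.6]
opening: 0.735
grip_force: 30.0
```

The lugs have entered the slots with no contact force. I'll continue down.

Call:
{"method": "jog_arm", "body": {
  "motion": [
    [0,0,0,0,0,2,55],
    [0,0,0,0,0,2,55],
    [0,0,0,0,0,0,55]
  ]
}}

```text
t: 12.88
eef_pos: [522.3, 69.6, 212.2]
tcp_rot: [-3.141, -0.0, -0.085]
ft_force: [2.1, 0.8, -3.9]
opening: 0.735
grip_force: 30.0
```

Call:
{"method": "jog_arm", "body": {
  "motion": [
    [0,0,0,0,0,2,55],
    [0,0,0,0,0,2,55],
    [0,0,0,0,0,0,55]
  ]
}}

```text
t: 13.25
eef_pos: [522.3, 69.6, 208.3]
tcp_rot: [-3.141, -0.001, -0.085]
ft_force: [0.3, -0.1, 1.5]
opening: 0.73
grip_force: 30.0
```

Call:
{"method": "jog_arm", "body": {
  "motion": [
    [0,0,0,0,0,2,55],
    [0,0,0,0,0,0,55],
    [0,0,0,0,0,0,55]
  ]
}}

```text
t: 13.62
eef_pos: [522.3, 69.6, 206.3]
tcp_rot: [-3.141, -0.001, -0.085]
ft_force: [0.5, 0.3, 2.8]
opening: 0.738
grip_force: 30.0
```

Call:
{"method": "jog_arm", "body": {
  "motion": [
    [0,0,0,0,0,2,55],
    [0,0,0,0,0,2,55],
    [0,0,0,0,0,0,55]
  ]
}}

```text
t: 14.0
eef_pos: [522.2, 69.6, 202.2]
tcp_rot: [-3.141, -0.0, -0.085]
ft_force: [1.5, -0.2, 4.1]
opening: 0.735
grip_force: 30.0
```

Call:
{"method": "jog_arm", "body": {
  "motion": [
    [0,0,0,0,0,2,55],
    [0,0,0,0,0,2,55],
    [0,0,0,0,0,0,55]
  ]
}}

```text
t: 14.38
eef_pos: [522.2, 69.6, 198.3]
tcp_rot: [-3.141, -0.0, -0.085]
ft_force: [1.0, -0.3, 7.1]
opening: 0.734
grip_force: 30.0
```

Call:
{"method": "jog_arm", "body": {
  "motion": [
    [0,0,0,0,0,2,55],
    [0,0,0,0,0,2,55],
    [0,0,0,0,0,0,55]
  ]
}}

```text
t: 14.75
eef_pos: [522.2, 69.6, 194.4]
tcp_rot: [-3.141, -0.0, -0.085]
ft_force: [0.4, -0.9, 7.2]
opening: 0.737
grip_force: 30.0
```

Call:
{"method": "jog_arm", "body": {
  "motion": [
    [0,0,0,0,0,2,55],
    [0,0,0,0,0,2,55],
    [0,0,0,0,0,0,55]
  ]
}}

```text
t: 15.12
eef_pos: [522.2, 69.6, 190.5]
tcp_rot: [-3.141, -0.0, -0.085]
ft_force: [-0.2, -0.1, 9.3]
opening: 0.734
grip_force: 30.0
```

Call:
{"method": "jog_arm", "body": {
  "motion": [
    [0,0,0,0,0,2,55],
    [0,0,0,0,0,2,55],
    [0,0,0,0,0,0,55]
  ]
}}

```text
t: 15.5
eef_pos: [522.3, 69.6, 186.7]
tcp_rot: [-3.141, -0.001, -0.085]
ft_force: [-1.0, 0.8, 10.7]
opening: 0.734
grip_force: 30.0
```

Call:
{"method": "jog_arm", "body": {
  "motion": [
    [0,0,0,0,0,2,55],
    [0,0,0,0,0,2,55],
    [0,0,0,0,0,0,55]
  ]
}}

```text
t: 15.88
eef_pos: [522.3, 69.6, 182.8]
tcp_rot: [-3.141, -0.001, -0.085]
ft_force: [-0.6, -0.1, 11.8]
opening: 0.732
grip_force: 30.0
```

```bash
cat > chk.py <<'E'
from h import *
s=st(); yaw=np.radians(-4.87);R=np.array([[np.cos(yaw),np.sin(yaw)],[-np.sin(yaw),np.cos(yaw)]])
def ends(c,o):
    """profile of rim heights at both ends, just inside/outside"""
    r=env.read_camera(c);p=cloud(r).reshape(-1,3);q=(p[:,:2]-o)@R.T; z=p[:,2]
    for k,m in (("+y",(abs(q[:,1]-122)<16)&(abs(q[:,0])<75)),("-y",(abs(q[:,1]+122)<16)&(abs(q[:,0])<75)),("+x",(abs(q[:,0]-87)<14)&(abs(q[:,1])<115)),("-x",(abs(q[:,0]+87)<14)&(abs(q[:,1])<115))):
        h,e=np.histogram(z[m],bins=np.arange(60,170,3)); print(c,k,{int(a):int(b) for a,b in zip(e,h) if b>4})
    return r
for c,o in (("top",(520.0,67.1)),("side",(523.7,72.0))):
    r=ends(c,o)
E
python3 chk.py
```

```text
t 15.88 j [0.01 0.5  1.91 0.   0.73 1.66] p [522.3  69.6 182.8] rpy [-180.    -0.    -4.9] F [-0.6 -0.1 11.8] op 69.5 g 30.0
top +y {87: 12, 90: 6, 93: 7, 96: 10, 99: 7, 102: 12, 105: 12, 108: 12, 111: 9, 114: 10, 117: 9, 120: 11, 123: 26, 126: 48, 129: 47, 132: 34, 135: 7}
top -y {69: 13, 72: 16, 75: 14, 78: 8, 81: 12, 84: 7, 87: 5, 90: 6, 93: 7, 96: 5, 99: 6, 102: 11, 105: 6, 108: 12, 111: 5, 114: 10, 120: 16, 123: 17, 126: 44, 129: 59, 132: 36, 135: 5}
top +x {75: 5, 78: 6, 84: 6, 87: 13, 93: 11, 96: 6, 99: 7, 108: 6, 111: 9, 114: 7, 117: 6, 120: 8, 123: 23, 126: 27, 129: 26, 132: 17}
top -x {99: 14, 102: 11, 105: 10, 126: 7, 129: 11}
side +y {60: 23, 63: 31, 66: 33, 69: 26, 72: 44, 75: 27, 78: 19, 81: 9, 90: 26, 93: 74, 96: 103, 99: 63, 102: 33, 105: 24, 108: 30, 111: 31, 114: 8, 123: 8, 126: 56, 129: 88, 132: 42, 135: 5}
side -y {66: 5, 69: 11, 72: 26, 75: 16, 78: 18, 81: 20, 84: 15, 87: 25, 90: 16, 93: 20, 96: 15, 99: 24, 102: 20, 105: 14, 108: 17, 111: 13, 114: 12, 117: 12, 120: 19, 123: 12, 126: 22, 129: 22, 132: 10}
side +x {69: 11, 72: 15, 75: 12, 78: 16, 81: 20, 84: 18, 87: 17, 90: 23, 93: 40, 96: 37, 99: 27, 102: 28, 105: 25, 108: 18, 111: 20, 114: 17, 117: 16, 120: 20, 123: 24, 126: 62, 129: 96, 132: 56, 135: 7}
side -x {87: 7, 90: 18, 93: 26, 96: 39, 99: 20, 102: 8, 108: 5, 117: 5, 123: 18, 126: 55, 129: 99, 132: 33, 135: 7}
```

Call:
{"method": "jog_arm", "body": {
  "motion": [
    [0,0,0,0,0,2,55],
    [0,0,0,0,0,2,55],
    [0,0,0,0,0,0,55]
  ]
}}

```text
t: 16.35
eef_pos: [522.3, 69.7, 178.9]
tcp_rot: [-3.141, -0.001, -0.085]
ft_force: [-1.4, -0.5, 14.0]
opening: 0.736
grip_force: 30.0
```

Call:
{"method": "jog_arm", "body": {
  "motion": [
    [0,0,0,0,0,2,55],
    [0,0,0,0,0,2,55],
    [0,0,0,0,0,0,55]
  ]
}}

```text
t: 16.73
eef_pos: [522.4, 69.6, 175.1]
tcp_rot: [-3.141, -0.001, -0.085]
ft_force: [-1.7, 0.2, 16.2]
opening: 0.739
grip_force: 30.0
```

Run:
```python
from h import *
s=st(); yaw=np.radians(-4.87);R=np.array([[np.cos(yaw),np.sin(yaw)],[-np.sin(yaw),np.cos(yaw)]])
r=env.read_camera("side");p=cloud(r).reshape(-1,3);q=(p[:,:2]-(523.7,72))@R.T; z=p[:,2]
for k,m in (("+y",(abs(q[:,1]-121)<7)&(abs(q[:,0])<75)),("-x",(abs(q[:,0]+86)<6)&(abs(q[:,1])<115))):
    h,e=np.histogram(z[m],bins=np.arange(60,140,2)); print(k,{int(a):int(b) for a,b in zip(e,h) if b>4})
cv2.imwrite("pics/side4.png",cv2.resize(r["color"][150:290,220:360],(600,600),interpolation=cv2.INTER_CUBIC)[...,::-1])
```

```text
t 16.73 j [0.01 0.51 1.92 0.   0.71 1.66] p [522.4  69.6 175.1] rpy [-1.8e+02 -1.0e-01 -4.8e+00] F [-1.7  0.2 16.2] op 70.2 g 30.0
+y {60: 7, 62: 5, 64: 8, 66: 10, 68: 8, 70: 18, 72: 9, 74: 7, 84: 14, 86: 35, 88: 43, 90: 41, 92: 28, 94: 6, 96: 9, 102: 7, 104: 8, 106: 10, 108: 6, 118: 23, 120: 49, 122: 46, 124: 43, 126: 12, 128: 5}
-x {86: 11, 88: 24, 90: 9, 92: 13, 116: 5, 118: 17, 120: 47, 122: 62, 124: 27, 126: 20}
```

View pics/side4.png

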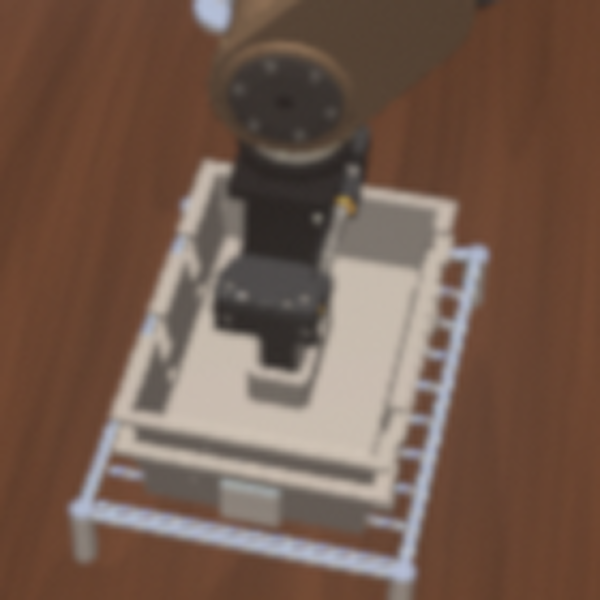

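The rim gap at the +y end measures about 33 mm, so it looks home. I'll push slightly further to about 20 N to be sure, ease off, release and measure.

Call:
{"method": "jog_arm", "body": {
  "motion": [
    [0,0,0,0,0,2,55],
    [0,0,0,0,0,2,55],
    [0,0,0,0,0,2,55],
    [0,0,0,0,0,0,55]
  ]
}}

```text
t: 17.27
eef_pos: [522.3, 69.6, 169.3]
tcp_rot: [-3.141, -0.001, -0.085]
ft_force: [-2.5, 0.7, 20.4]
opening: 0.735
grip_force: 30.0
```

Call:
{"method": "jog_arm", "body": {
  "motion": [
    [0,0,0,0,0,-6,55],
    [0,0,0,0,0,-6,55],
    [0,0,0,0,0,-6,55],
    [0,0,0,0,0,-6,55],
    [0,0,0,0,0,0,55]
  ]
}}

```text
t: 17.9
eef_pos: [522.3, 69.6, 192.8]
tcp_rot: [-3.141, -0.001, -0.085]
ft_force: [1.9, 0.7, 6.4]
opening: 0.735
grip_force: 30.0
```

Call:
{"method": "jog_arm", "body": {
  "motion": [
    [0,0,0,0,0,-3,55],
    [0,0,0,0,0,-3,55],
    [0,0,0,0,0,0,55]
  ]
}}

```text
t: 18.27
eef_pos: [522.3, 69.6, 198.4]
tcp_rot: [-3.141, -0.001, -0.085]
ft_force: [3.7, 0.3, 3.0]
opening: 0.736
grip_force: 30.0
```

Call:
{"method": "jog_arm", "body": {
  "motion": [
    [0,0,0,0,0,0,75],
    [0,0,0,0,0,0,90],
    [0,0,0,0,0,0,95],
    [0,0,0,0,0,0,95]
  ]
}}

```text
t: 18.77
eef_pos: [522.0, 69.6, 198.1]
tcp_rot: [-3.142, 0.0, -0.085]
ft_force: [0.8, -0.1, 0.6]
opening: 0.989
grip_force: 0.0
```

Call:
{"method": "jog_arm", "body": {
  "motion": [
    [0,0,0,0,0,-10,95],
    [0,0,0,0,0,-30,95],
    [0,0,0,0,0,-50,95],
    [0,0,0,0,0,-60,95],
    [0,0,0,0,0,-40,95],
    [0,0,0,0,0,-20,95],
    [0,0,0,0,0,0,95]
  ]
}}

```text
t: 19.65
eef_pos: [522.0, 69.6, 409.9]
tcp_rot: [-3.141, -0.003, -0.085]
ft_force: [-0.2, -0.6, 0.3]
opening: 0.999
grip_force: 0.0
```

```bash
cat > end.py <<'E'
from fit import *
st(); yaw=np.radians(-4.87);R=np.array([[np.cos(yaw),np.sin(yaw)],[-np.sin(yaw),np.cos(yaw)]])
for c,o in (("wrist",(522.5,69.6)),("side",(523.7,72))):
    r=env.read_camera(c);P=cloud(r);p=P.reshape(-1,3);q=(p[:,:2]-o)@R.T; z=p[:,2]
    cv2.imwrite(f"pics/end_{c}.png",r["color"][...,::-1])
    for k,m in (("+y",(abs(q[:,1]-121)<6)&(abs(q[:,0])<75)),("-y",(abs(q[:,1]+121)<6)&(abs(q[:,0])<75)),("+x",(abs(q[:,0]-87)<6)&(abs(q[:,1])<115)),("-x",(abs(q[:,0]+87)<6)&(abs(q[:,1])<115)),("h",(abs(q[:,0])<13)&(abs(q[:,1])<30))):
        zz=z[m]; u=zz[(zz>130)&(zz<175)]; l=zz[(zz>100)&(zz<125)]
        print(c,k,len(u),len(l),np.round([np.median(u) if len(u) else 0,np.median(l) if len(l) else 0],1))
    fit(P,147,o,-4.87)
E
python3 end.py
```

```text
t 19.65 j [0.01 0.24 1.63 0.   1.27 1.66] p [522.   69.6 409.9] rpy [-180.    -0.2   -4.8] F [-0.2 -0.6  0.3] op 94.9 g 0.0
wrist +y 2295 0 [146.8   0. ]
wrist -y 2494 0 [146.   0.]
wrist +x 2871 542 [146.8 119.7]
wrist -x 1910 323 [146.7 119.8]
wrist h 1567 0 [146.9   0. ]
pose [523.3  69.1] yaw -4.82 handle resid [ 0.29 -0.01] {'+y': ([0.0, 120.781], 1972), '-y': ([0.0, -120.768], 1936), '+x': ([-0.001, 86.742], 2942), '-x': ([0.001, -87.324], 2092)}
side +y 184 172 [147.8 114.8]
side -y 271 166 [142.8 115.4]
side +x 247 37 [147.4 115.5]
side -x 205 87 [148.4 115.5]
side h 146 6 [148.3 120.4]
pose [523.6  71.5] yaw -5.0 handle resid [-0.13  0.96] {'+y': ([-0.003, 119.941], 196), '-y': ([0.004, -121.856], 206), '+x': ([0.001, 87.412], 232), '-x': ([0.0, -87.156], 207)}
```

The upper rim is at z≈146.8 all round, 33 mm above the lower rim. It is level within about 0.2°, centred within about 0.5 mm, and the gripper is clear, so I'm handing it in.

```bash
python3 -c "
from cell import env
print(env.job_done())"
```

```text
the job is handed in; nothing more can be done
None
```

I lifted the tote off, turned it half a turn and pressed it home with about 20 N. It sits about 33 mm above the lower tote, level and centred by the cameras. I let it go and handed the job in at about 20 s, with no verdict returned. The arm kept well clear of the loaf, jar and card holder, though I did not re-measure them at the end.

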